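# Shut the vial drawer and press its missing label holder home behind the shelf lip

## Task

The vial drawer is loaded: push it fully shut. Then take the loose label holder out of its clear stand and, with its label window facing out towards the robot like its two neighbours, push its tongue down behind the shelf lip in the middle of the empty place in the row, against the springy adhesive foam, until its head sits right down on the lip. Finish while still holding it pressed fully home (the adhesive needs the pressure, do not let go), and leave everything else where it stands.

Things in the scene. Friction and masses are not known exactly. Their poses are not given: they have to be found in the camera images.
- drawer (a joint): opening of the storage unit's one wide drawer in m: 0 fully shut, grows as it comes out towards the robot, at most 0.12. Moves with about 2 N of friction and stays where it is left.
- drawer_bar (a point): middle of the front face of the drawer's steel bar handle; moves with the drawer. The bar is 140 mm long across, 12 mm high, its middle 55 mm above the bench, its front face 38 mm in front of the drawer front (white, 296 mm wide, 10 to 88 mm above the bench). Its x axis points straight into the unit, the way to push.
- unit: white bench-top storage unit, fixed, 220 mm deep (x), 300 mm wide (y), origin at the centre of its underside; its front faces its own -x, the robot. Its steel top is a tray (floor 113 mm above the bench) with jars on its back half. Along the tray's front edge, 14 mm behind the drawer front, runs an open-topped label channel with three label places at 85 mm spacing, two of them filled.
- place: the empty place in the label channel: origin in the middle of the slot, level with the lip tops (129 mm above the bench), z up, y along the channel, x to the back of the unit. The channel is 15 mm front to back: a 3 mm outer lip, a 9 mm slot and a 3 mm inner fold of the same height.
- foam: dark springy adhesive foam pad in the bottom of the slot at the empty place, 56 mm long, 8.5 mm wide. Origin as for the empty place while uncompressed; its top is then 18 mm below the lip tops. Pushes back with 1.5 N at first touch and 1.5 N more for each mm pressed, so 10.5 N with the holder home, 6 mm in; it lifts the holder again if let go.
- label_a: label holder already stuck in the channel, same shape as the loose one; origin at the middle of the foot of its tongue, 24 mm below the lip tops. Immovable.
- label_b: the other label holder already stuck in the channel, as label_a.
- holder_mid (a point): centre of the head of the loose label holder, half-way up the head. White plastic, 35 to 70 g. Head 16 mm thick (x), 60 wide (y), 44 high (z), paper label window on its -x face; below it a tongue 5 mm thick, 58 wide, 24 deep with a rounded foot. When home, the head's underside sits on the lip tops, this point 22 mm above them.
- holder_face (a point): middle of the loose holder's label window, 8 mm to -x of the head's centre.
- stand: fixed clear acrylic block 70 mm (x) by 100 mm (y), 30 mm high, origin at the centre of its underside; the loose holder's tongue stands freely in its one slot along y (9 mm wide), the head resting on its top.
- vial_rack: clear acrylic rack 80 x 124 mm, 48 mm high, with eight vials standing 74 mm high; origin at the centre of its underside. Leave alone.
- reagent: amber jar with black lid, diameter 60, height 85 mm, on the unit's tray; origin under its centre. Leave alone.
- salt_jar: white jar, diameter 52, height 70 mm, on the unit's tray; origin under its centre. Leave alone.
- dropper: small amber bottle, diameter 38, height 85 mm; origin under its centre. Leave alone.
- beaker: glass beaker, diameter 68, height 85 mm; origin under its centre. Leave alone.
- petri: glass dish with lid, diameter 94, height 18 mm; origin under its centre. Leave alone.
- marker: marker pen lying flat, 133 mm long (x, from 47 mm behind its origin to 86 mm ahead), 13 mm thick; origin under the middle of its barrel. Leave alone.
- holder: the whole loose label holder; origin at the middle of the foot of its tongue, 46 mm below the head's centre.
Mind the look-alikes: they are no part of the job. What is shaped like the holder but brown is not meant.

How it is judged:
On the way, in this order (a step that is already met when the one before it is completed fails the run):
1. the drawer is fully shut (value of joint drawer below 0.004 m), for 0.2 s.
2. the holder's tongue is behind the lip in the empty place, window out (z of holder_mid in the frame of place below 0.038 m and y of holder_mid in the frame of place between -0.01 and 0.01 m and x of holder_mid in the frame of place between -0.005 and 0.005 m and x of holder_face in the frame of place below 0 m), for 0.1 s.
At the end, for the whole second after the job is handed in: The drawer is within 4 mm of shut; the holder stands upright (7 degrees) in the empty place, window towards the robot, within 10 mm of its middle, its head within 2 mm of sitting on the lip, pressing the foam with more than 5 N, and the fingers still hold or press it (value of joint drawer below 0.004 m and z of holder_mid in the frame of place between 0.018 and 0.024 m and y of holder_mid in the frame of place between -0.01 and 0.01 m and x of holder_mid in the frame of place between -0.005 and 0.005 m and x of holder_face in the frame of place below 0 m and angle between holder_mid's own z axis and vertical below 0.12 rad and contact force between holder and foam above 5 N and contact force between the fingers and holder above 3 N); the arm keeps its last pose, push and grip.
It fails at once if one of the other things on the bench or tray is moved by more than 30 mm (distance of any of reagent, salt_jar, dropper, beaker, petri, marker from where it was at the start of the episode above 0.03 m).
It also fails if it takes over 51 s, if anything falls off the work surface, if the arm or the gripper's body presses on something with over 40 N, if the wrist force passes 120 N, or if a joint passes its speed limit or range.

## Robot

A 6-joint arm with a two-finger parallel gripper is mounted at the origin on the work surface. World frame = base frame: x ahead of the robot, y to its left, z up, the work surface at z = 0. Lengths are in m, angles in rad, forces in N, time in s.
With the tool pointing down it reaches from about 0.25 to 0.775 m from the base axis. Payload 8.9 kg.
Tool frame: the origin (TCP) lies on the centre line of the jaws, within the pads' length; the fingertips stand 19 mm ahead of it and the grasp point (between the pads) is the TCP; y points along the fingers, x is the direction in which the jaws open and shut, and the axes are right-handed (so a half turn about y gives the same grasp; the last joint's range is limited). The gripper opens to 85 mm and grips with 20 to 120 N. Pads are 22 mm wide; open, the fingers measure 114 mm over their backs; the gripper's body (76 mm by 85 mm) begins 54 mm behind the grasp point. The pads swing forward as they close: fully open they stand 13 mm farther back than shut.
Start: joints at [1.066, 0.291, -0.153, 1.127, 0, 1.431], TCP at [0.188, 0.49, 0.25] pointing down, gripper open.
Joint ranges: [-2.52, 2.52], [-0.91, 1.74], [-1.3, 1.37], [-1.96, 2.02], [-1.52, 1.47], [-3.14, 3.14]. Speed limits (rad/s): [2.22, 2.22, 2.79, 3.14, 3.14, 3.14].

## Interface

Orientations are given as a unit quaternion [x, y, z, w].
In Python, from rig import sensors, eyes, ticket gives the robot as it stands.
- The arm moves only by the tool arm_command, never from a script. Its argument "rows" is a list of rows, each an object with "delta_rot": the turn, a rotation vector about the tool's x, y, z in degrees, a list of three; "translation": the shift along the tool's x, y, z in mm, a list of three; "claw": the closure, from -1 (fully open) to 1 (shut). A call has 1 to 20 rows; each row shifts and turns the commanded pose from where the row before left it, along the tool's axes as they then stand; what a row does not reach is not made up. A row lasts 1/12 s, in which the tool goes at most 41.7 mm and 7.16 degrees, less where a joint would pass 70% of its speed; a pose out of reach is approached as far as the arm can. A call with a gripper value outside its range is refused whole. The fingers move at their own pace and stop on an object; "force" is the grip in N (left out, the last holds). Time passes only in rows, so rows that do not move let the fingers close. It gives the time, the measured TCP pose, the force and the opening at its end, in the units of the state.
- sensors.read_state(): the state, without advancing time (a new reading comes with each control period).
- eyes.read_camera(name): name is "side" or "top"; returns a dict with "img" (420x560x3 uint8, red, green, blue), "z_map" (420x560 float32, m along the optical axis (not along the pixel's ray), 0 where there is no reading), "mtx" (3x3 intrinsics, pixels), "position" and "rotation" of the camera in the world. Camera axes: x right, y down, z forward; pixel columns grow to the right and rows downward; lengths in m; the calibration is good to about 2 mm. A picture is of the moment at which its call begins.
- ticket.hand_in(): hands the job in, once; it reports no verdict.
The state is a dict: "time": time; "joints": joint angles; "qvel": joint speeds; "tau": joint torques, N m; "eef_pos": TCP position; "orientation": TCP orientation; "contact_force": force on the tool from outside, world axes, zero at the start; "wrist_torque": the same for the moment, N m; "width": finger opening in m.
Only numpy, scipy, OpenCV 4.12 (cv2) and the standard library are available. Lean on these libraries where they do the work, as an engineer would, in place of code of your own. Each camera call takes 0.05 s, during which the arm holds its last target.

## Working session

There is one attempt and no reset: what is moved stays moved. The work goes in short steps, Python scripts to look and compute and a tool call to move; the robot and the scene stay as the last step left them, time stands still between calls to the robot, and variables do not carry over. Pictures are saved under pics/ and viewed, and the job is handed in when it is done.

Besides the shell and the picture viewer there is one more tool, called after "Call:" in YAML: its name, and indented under it one key for each argument. arm_command: Moves the arm, as the interface text tells. Its arguments: {"type":"object","properties":{"rows":{"type":"array","items":{"type":"object","properties":{"delta_rot":{"type":"array","items":{"type":"number"}},"translation":{"type":"array","items":{"type":"number"}},"claw":{"type":"number"}}}},"force":{"type":"number"}},"required":["rows"]}

```bash
ls; mkdir -p pics; python3 - <<'E'
from rig import sensors, eyes
import cv2,numpy as np
print(sensors.read_state())
for n in("side","top"):
    c=eyes.read_camera(n); np.savez(f"{n}0.npz",**c)
    cv2.imwrite(f"pics/{n}0.png",c["img"][:,:,::-1]); print(n,c["mtx"],c["position"],c["rotation"])
E
```

```text
pics
{'time': 0.0, 'joints': array([ 1.06571370e+00,  2.91313218e-01, -1.54110671e-01,  1.12668508e+00,
       -2.91202155e-06,  1.43151074e+00]), 'qvel': array([ 0.00164349, -0.00092342, -0.00034742,  0.00170641, -0.00080309,
       -0.00063348]), 'tau': array([-2.68628559e-03, -5.37140858e+01,  3.31370330e+01,  1.61059614e-02,
       -2.26542843e-04, -1.07436756e-05]), 'eef_pos': array([0.18758322, 0.4899144 , 0.24972101]), 'orientation': array([ 0.58280874,  0.40030526, -0.40113471, -0.58239216]), 'contact_force': array([-0.38231406, -0.40625236, -0.06183727]), 'wrist_torque': array([-0.00874001, -0.06429189, -0.04319962]), 'width': 0.08537473555577137}
side [[506.08051315   0.         283.94942442]
 [  0.         506.08051315 208.84616729]
 [  0.           0.           1.        ]] [ 0.2384177  -0.8171551   0.87683775] [ 0.89021995 -0.18281074  0.07198501 -0.41098276]
top [[447.75732755   0.         284.34428914]
 [  0.         447.75732755 211.36256188]
 [  0.           0.           1.        ]] [0.46036692 0.04906128 1.13235908] [ 0.71646721 -0.69616478  0.03949021 -0.0216764 ]
```

View pics/side0.png

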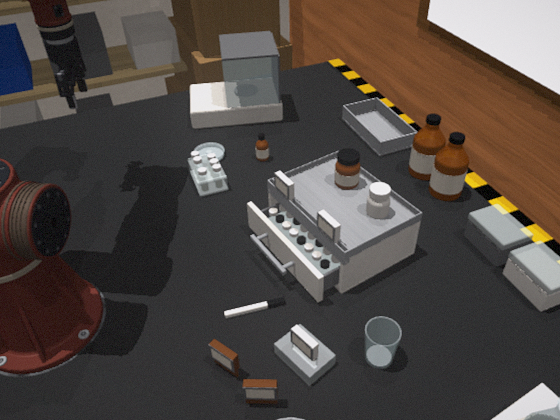

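View pics/top0.png

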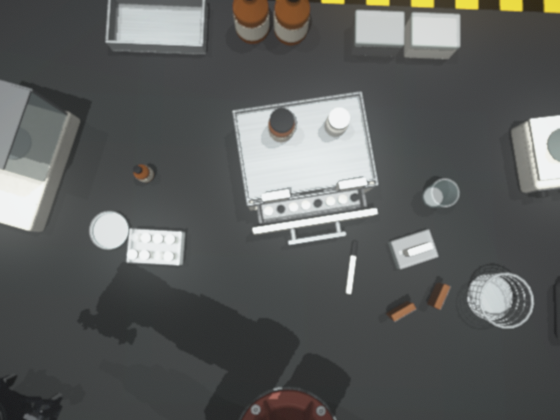

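The side view shows the drawer open with its bar at about (268,252). Labels in the channel at (284,185) and (328,225) leave a middle place empty. The white holder is in its clear stand at (304,345), and the brown look-alikes are at (224,355) and (260,388). In the top view the holder is at (417,250) and the bar at (317,238).

```bash
cat > h.py <<'E'
import numpy as np,cv2
from scipy.spatial.transform import Rotation as R
def load(n): return dict(np.load(f"{n}.npz"))
def ray(c,u,v):
    d=np.linalg.inv(c["mtx"])@np.array([u,v,1.]); return c["position"],R.from_quat(c["rotation"]).as_matrix()@d
def onz(c,u,v,z):
    p,d=ray(c,u,v); return p+d*(z-p[2])/d[2]
def proj(c,P):
    q=R.from_quat(c["rotation"]).inv().apply(np.atleast_2d(P)-c["position"])@c["mtx"].T
    return q[:,:2]/q[:,2:]
def cloud(c):
    z=c["z_map"]; v,u=np.mgrid[:z.shape[0],:z.shape[1]]
    q=np.stack([u,v,np.ones_like(u)],-1)@np.linalg.inv(c["mtx"]).T*z[...,None]
    return R.from_quat(c["rotation"]).apply(q.reshape(-1,3)).reshape(q.shape)+c["position"]
def crop(c,x0,y0,x1,y1,f,name):
    cv2.imwrite(name,cv2.resize(c["img"][y0:y1,x0:x1,::-1],None,fx=f,fy=f,interpolation=cv2.INTER_CUBIC))
E
python3 - <<'E'
from h import *
t=load("top0");s=load("side0")
crop(t,225,85,455,275,3.4,"pics/t1.png"); crop(s,230,140,430,290,4,"pics/s1.png"); crop(s,200,290,360,410,5,"pics/s2.png")
C=cloud(t)
for u,v in[(417,250),(400,255),(317,238),(260,228),(370,212),(275,195),(353,183),(315,189),(300,150),(450,270)]: print(u,v,C[v,u].round(3))
C=cloud(s)
for u,v in[(304,345),(268,252),(284,185),(328,225)]: print(u,v,C[v,u].round(3))
E
```

```text
417 250 [ 0.47  -0.295  0.072]
400 255 [ 0.457 -0.266  0.03 ]
317 238 [ 0.492 -0.057  0.058]
260 228 [0.511 0.08  0.09 ]
370 212 [ 0.556 -0.177  0.09 ]
275 195 [0.579 0.047 0.171]
353 183 [ 0.61  -0.122  0.172]
315 189 [ 0.601 -0.043  0.126]
300 150 [ 0.693 -0.008  0.11 ]
450 270 [ 0.422 -0.402 -0.001]
304 345 [ 0.47  -0.314  0.063]
268 252 [ 0.496 -0.059  0.063]
284 185 [0.574 0.029 0.166]
328 225 [ 0.606 -0.132  0.165]
```

View pics/t1.png

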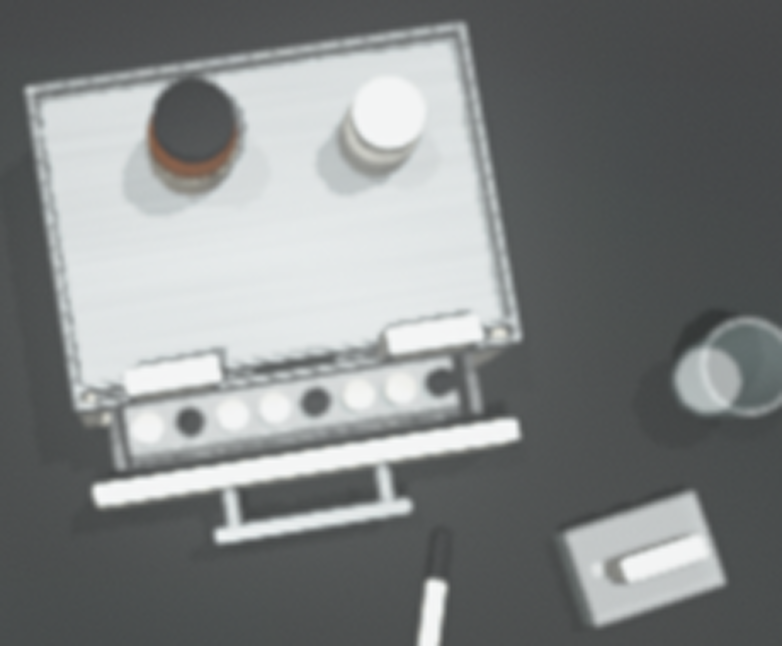

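View pics/s1.png

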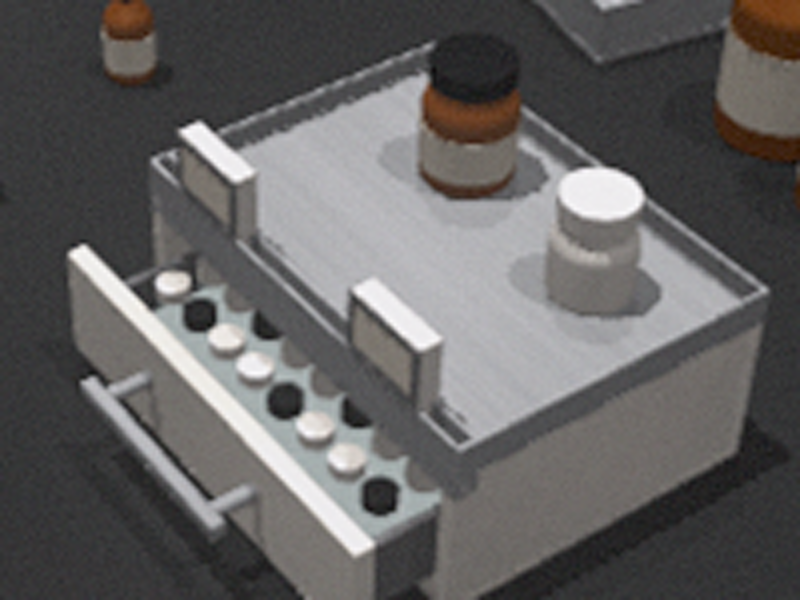

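View pics/s2.png

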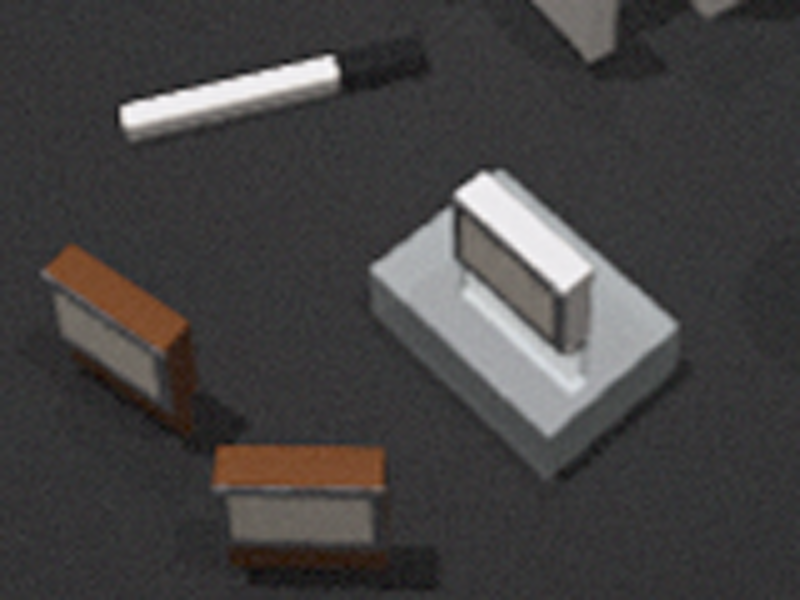

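```bash
python3 - <<'E'
from h import *
t=load("top0");s=load("side0")
Ct=cloud(t);Cs=cloud(s)
def rect(c,C,box,z,lo,hi,nm,thr=None):
    m=(C[...,2]>lo)&(C[...,2]<hi)
    g=c["img"].min(2)
    if thr: m&=g>thr
    k=np.zeros_like(m);x0,y0,x1,y1=box;k[y0:y1,x0:x1]=1;m&=k
    n,l,st,_=cv2.connectedComponentsWithStats(m.astype(np.uint8));i=1+st[1:,4].argmax()
    cs,_=cv2.findContours((l==i).astype(np.uint8),cv2.RETR_EXTERNAL,cv2.CHAIN_APPROX_NONE)
    # world metric points of mask pixels
    v,u=np.nonzero(l==i)
    P=np.array([onz(c,a,b,z)[:2] for a,b in zip(u,v)])
    r=cv2.minAreaRect((P*1000).astype(np.float32))
    M=P.mean(0);w,V=np.linalg.eigh(np.cov(P.T)); a=V[:,1]; a=a*np.sign(a[1])
    print(nm,st[i,4],"rect",np.round(r[0],1),np.round(r[1],1),round(r[2],1),"mean",M.round(4),"longaxis yaw(from y)",np.degrees(np.arctan2(-a[0],a[1])).round(2),"zmed",np.median(C[l==i][:,2]).round(4))
for c,C,n,b in((t,Ct,"top",dict(h=(395,230,445,265),a=(255,180,300,215),b=(330,170,375,200),bar=(280,225,355,250),fr=(245,200,385,240))),(s,Cs,"side",dict(h=(280,320,335,370),a=(268,165,300,215),b=(312,205,345,245),bar=(240,225,300,280),fr=(240,195,335,300)))):
    thr=200 if n=="top" else 170
    rect(c,C,b["h"],.074,.06,.09,n+" holder",thr)
    rect(c,C,b["a"],.173,.155,.19,n+" A",thr)
    rect(c,C,b["b"],.173,.155,.19,n+" B",thr)
    rect(c,C,b["bar"],.061,.05,.07,n+" bar",120)
    rect(c,C,b["fr"],.088,.075,.1,n+" front",150)
v,u=np.nonzero((Ct[...,2]>.02)&(Ct[...,2]<.04)); k=(u>385)&(u<445)&(v>225)&(v<275)
P=Ct[v[k],u[k]][:,:2]; print("stand",cv2.minAreaRect((P*1000).astype(np.float32)))
E
```

```text
top holder 181 rect [ 472.9 -301. ] [17.1 59.5] 19.6 mean [ 0.4728 -0.3012] longaxis yaw(from y) 19.54 zmed 0.0735
top A 203 rect [578.9  46.4] [15.8 59.5] 10.6 mean [0.5788 0.0463] longaxis yaw(from y) 10.78 zmed 0.1725
top B 202 rect [ 610.2 -120.1] [16.1 60.1] 10.6 mean [ 0.6103 -0.1199] longaxis yaw(from y) 10.81 zmed 0.1728
top bar 327 rect [500.9 -55. ] [ 38.5 138.3] 5.3 mean [ 0.4963 -0.0515] longaxis yaw(from y) 8.44 zmed 0.0602
top front 772 rect [531.7 -48.7] [ 14.5 295.1] 10.7 mean [ 0.5315 -0.0478] longaxis yaw(from y) 10.72 zmed 0.0876
side holder 218 rect [ 475.1 -301.7] [15.5 59.8] 19.1 mean [ 0.4754 -0.3025] longaxis yaw(from y) 19.14 zmed 0.0751
side A 106 rect [581.3  46.7] [15.1 60.2] 11.0 mean [0.5812 0.0463] longaxis yaw(from y) 10.76 zmed 0.1745
side B 145 rect [ 612.7 -119.7] [15.2 60.3] 10.8 mean [ 0.6127 -0.1199] longaxis yaw(from y) 10.14 zmed 0.1746
side bar 266 rect [508.5 -53.5] [ 37.8 139.7] 10.8 mean [ 0.5003 -0.0583] longaxis yaw(from y) 11.14 zmed 0.0619
side front 563 rect [533.8 -49.2] [ 13.8 296.9] 10.7 mean [ 0.5361 -0.0615] longaxis yaw(from y) 10.72 zmed 0.0895
stand ((472.9183044433594, -301.4066467285156), (70.0972900390625, 101.52777099609375), 19.42176628112793)
```

```bash
cat >> h.py <<'E'
def plan(target,yaw=None):
    """to go: turn about tool axes first (deg), then shift in turned tool axes (mm); yaw: world heading of tool x (deg), tool y down"""
    from rig import sensors
    st=sensors.read_state(); T=R.from_quat(st["orientation"]); M=T.as_matrix()
    print("t",round(st["time"],2),"pos",st["eef_pos"].round(4),"x",M[:,0].round(3),"y",M[:,1].round(3),"F",st["contact_force"].round(1),"w",round(st["width"],4),"j",st["joints"].round(2))
    if yaw is not None:
        a=np.radians(yaw); x=np.array([np.cos(a),np.sin(a),0]);y=np.array([0,0,-1.]); G=R.from_matrix(np.stack([x,y,np.cross(x,y)],1))
        print("rotvec tool deg",np.degrees((T.inv()*G).as_rotvec()).round(2)); 
    else: G=T
    d=np.asarray(target)-st["eef_pos"]
    print("shift in turned axes mm",(G.inv().apply(d)*1000).round(1), "in present axes",(T.inv().apply(d)*1000).round(1))
E
python3 - <<'E'
from h import *
for y in(10.7,190.7): plan([.455,-.063,.15],y)
E
```

```text
t 0.1 pos [0.1876 0.4899 0.2498] x [ 0.358  0.934 -0.001] y [-0.001 -0.001 -1.   ] F [ 0.  -0.5  0.2] w 0.0856 j [ 1.07  0.29 -0.15  1.13  0.    1.43]
rotvec tool deg [ 2.000e-02  5.834e+01 -6.000e-02]
shift in turned axes mm [ 160.1   99.8 -593. ] in present axes [-420.6  100.2 -447.5]
t 0.1 pos [0.1876 0.4899 0.2498] x [ 0.358  0.934 -0.001] y [-0.001 -0.001 -1.   ] F [ 0.  -0.5  0.2] w 0.0856 j [ 1.07  0.29 -0.15  1.13  0.    1.43]
rotvec tool deg [-7.0000e-02 -1.2166e+02 -3.0000e-02]
shift in turned axes mm [-160.1   99.8  593. ] in present axes [-420.6  100.2 -447.5]
```

Call:
arm_command:
  rows:
    - {"delta_rot": [0, 6.5, 0], "translation": [0, 0, 0], "claw": 1}
    - {"delta_rot": [0, 6.5, 0], "translation": [0, 0, 0], "claw": 1}
    - {"delta_rot": [0, 6.5, 0], "translation": [0, 0, 0], "claw": 1}
    - {"delta_rot": [0, 6.5, 0], "translation": [0, 0, 0], "claw": 1}
    - {"delta_rot": [0, 6.5, 0], "translation": [0, 0, 0], "claw": 1}
    - {"delta_rot": [0, 6.5, 0], "translation": [0, 0, 0], "claw": 1}
    - {"delta_rot": [0, 6.5, 0], "translation": [0, 0, 0], "claw": 1}
    - {"delta_rot": [0, 6.5, 0], "translation": [0, 0, 0], "claw": 1}
    - {"delta_rot": [0, 6.3, 0], "translation": [0, 0, 0], "claw": 1}
  force: 40

```text
time: 0.85
eef_pos: [0.1877, 0.49, 0.25]
orientation: [0.704, 0.064, -0.064, -0.704]
contact_force: [-0.2, -0.6, -0.0]
width: -0.0002
```

Call:
arm_command:
  rows:
    - {"translation": [8, 2, -30], "claw": 1}
    - {"translation": [8, 2, -30], "claw": 1}
    - {"translation": [8, 2, -30], "claw": 1}
    - {"translation": [8, 2, -30], "claw": 1}
    - {"translation": [8, 2, -30], "claw": 1}
    - {"translation": [8, 2, -30], "claw": 1}
    - {"translation": [8, 2, -30], "claw": 1}
    - {"translation": [8, 2, -30], "claw": 1}
    - {"translation": [8, 2, -30], "claw": 1}
    - {"translation": [8, 2, -30], "claw": 1}
    - {"translation": [8, 2, -30], "claw": 1}
    - {"translation": [8, 2, -30], "claw": 1}
    - {"translation": [8, 2, -30], "claw": 1}
    - {"translation": [8, 2, -30], "claw": 1}
    - {"translation": [8, 2, -30], "claw": 1}
    - {"translation": [8, 2, -30], "claw": 1}
    - {"translation": [8, 2, -30], "claw": 1}
    - {"translation": [8, 2, -30], "claw": 1}
    - {"translation": [8, 2, -30], "claw": 1}
    - {"translation": [8, 2, -23], "claw": 1}

```text
validation failed for argument at $.ro...
```

```bash
python3 - <<'E'
from h import *
plan([.455,-.063,.059],10.7)
E
```

```text
t 0.85 pos [0.1877 0.49   0.25  ] x [ 0.984  0.181 -0.001] y [-0.    -0.001 -1.   ] F [-0.2 -0.6 -0. ] w -0.0002 j [ 1.07  0.29 -0.15  1.13  0.    2.45]
rotvec tool deg [ 0.04 -0.28 -0.03]
shift in turned axes mm [ 160.   191.  -593.1] in present axes [ 163.   191.2 -592.1]
```

Call:
arm_command:
  rows:
    - {"delta_rot": [0, -0.3, 0], "translation": [8, 2, -30], "claw": 1}
    - {"delta_rot": [0, 0, 0], "translation": [8, 2, -30], "claw": 1}
    - {"delta_rot": [0, 0, 0], "translation": [8, 2, -30], "claw": 1}
    - {"delta_rot": [0, 0, 0], "translation": [8, 2, -30], "claw": 1}
    - {"delta_rot": [0, 0, 0], "translation": [8, 2, -30], "claw": 1}
    - {"delta_rot": [0, 0, 0], "translation": [8, 2, -30], "claw": 1}
    - {"delta_rot": [0, 0, 0], "translation": [8, 2, -30], "claw": 1}
    - {"delta_rot": [0, 0, 0], "translation": [8, 2, -30], "claw": 1}
    - {"delta_rot": [0, 0, 0], "translation": [8, 2, -30], "claw": 1}
    - {"delta_rot": [0, 0, 0], "translation": [8, 2, -30], "claw": 1}
    - {"delta_rot": [0, 0, 0], "translation": [8, 2, -30], "claw": 1}
    - {"delta_rot": [0, 0, 0], "translation": [8, 2, -30], "claw": 1}
    - {"delta_rot": [0, 0, 0], "translation": [8, 2, -30], "claw": 1}
    - {"delta_rot": [0, 0, 0], "translation": [8, 2, -30], "claw": 1}
    - {"delta_rot": [0, 0, 0], "translation": [8, 2, -30], "claw": 1}
    - {"delta_rot": [0, 0, 0], "translation": [8, 2, -30], "claw": 1}
    - {"delta_rot": [0, 0, 0], "translation": [8, 2, -30], "claw": 1}
    - {"delta_rot": [0, 0, 0], "translation": [8, 2, -30], "claw": 1}
    - {"delta_rot": [0, 0, 0], "translation": [8, 2, -30], "claw": 1}
    - {"delta_rot": [0, 0, 0], "translation": [8, 2, -23], "claw": 1}

```text
time: 2.52
eef_pos: [0.4587, -0.0634, 0.21]
orientation: [0.704, 0.068, -0.068, -0.704]
contact_force: [0.1, 0.2, -0.0]
width: -0.0002
```

```bash
python3 - <<'E'
from h import *
plan([.455,-.063,.059],10.7)
E
```

```text
t 2.52 pos [ 0.4587 -0.0634  0.21  ] x [ 0.982  0.19  -0.   ] y [-0. -0. -1.] F [ 0.1  0.2 -0. ] w -0.0002 j [-0.3   0.2  -0.38  0.99 -0.    1.08]
rotvec tool deg [ 0.01  0.28 -0.01]
shift in turned axes mm [ -3.6 151.    1. ] in present axes [ -3.5 151.    1.1]
```

Call:
arm_command:
  rows:
    - {"delta_rot": [0, 0, 0], "translation": [-6, 19, 0], "claw": 1}
    - {"delta_rot": [0, 0, 0], "translation": [-6, 19, 0], "claw": 1}
    - {"delta_rot": [0, 0, 0], "translation": [0, 19, 0], "claw": 1}
    - {"delta_rot": [0, 0, 0], "translation": [0, 19, 0], "claw": 1}
    - {"delta_rot": [0, 0, 0], "translation": [0, 19, 0], "claw": 1}
    - {"delta_rot": [0, 0, 0], "translation": [0, 19, 0], "claw": 1}
    - {"delta_rot": [0, 0, 0], "translation": [0, 19, 0], "claw": 1}
    - {"delta_rot": [0, 0, 0], "translation": [0, 18, 0], "claw": 1}
    - {"delta_rot": [0, 0, 0], "translation": [0, 0, 0], "claw": 1}

```text
time: 3.27
eef_pos: [0.4442, -0.0628, 0.0566]
orientation: [-0.703, -0.066, 0.07, 0.705]
contact_force: [-1.3, 0.6, -0.1]
width: -0.0001
```

```bash
python3 - <<'E'
from h import *
from rig import eyes
plan([.5373-.0145*.983,-.0478-.0145*.186,.059],10.7)
c=eyes.read_camera("side");np.savez("side1.npz",**c);crop(c,200,120,400,310,4,"pics/s3.png")
E
```

```text
t 3.27 pos [ 0.4442 -0.0628  0.0566] x [ 0.981  0.191 -0.004] y [-0.005  0.002 -1.   ] F [-1.3  0.6 -0.1] w -0.0001 j [-0.3   0.37 -0.63  0.58  0.    1.07]
rotvec tool deg [-0.14  0.34 -0.25]
shift in turned axes mm [79.8 -2.4 -2.5] in present axes [79.7 -2.7 -3. ]
```

View pics/s3.png

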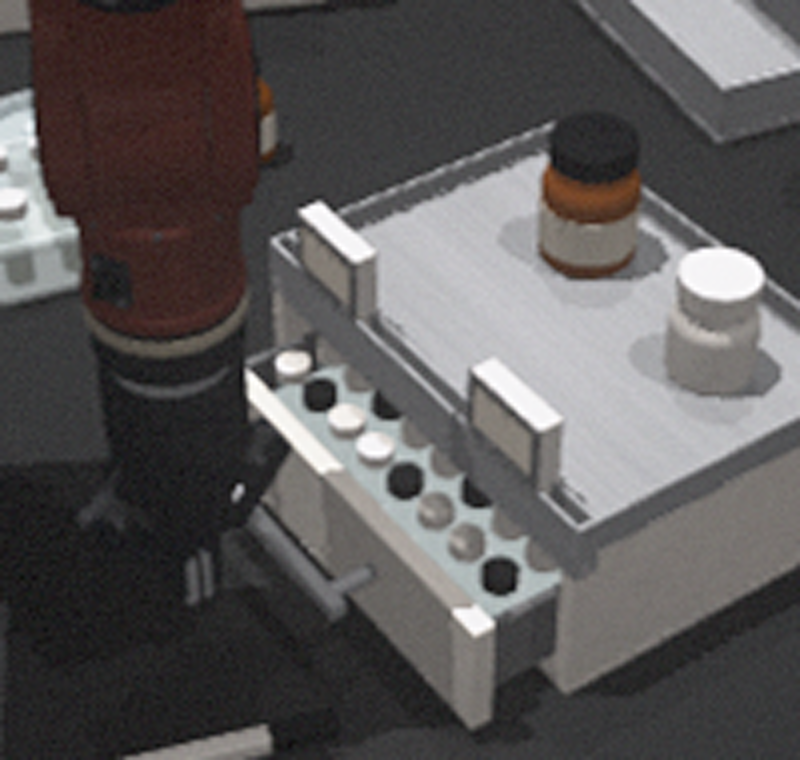

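The closed fingertips, at about (200,575) in the crop, stand in front of the bar. Pushing now.

Call:
arm_command:
  rows:
    - {"delta_rot": [0, 0, 0], "translation": [8, -1, 0], "claw": 1}
    - {"delta_rot": [0, 0, 0], "translation": [8, -1, 0], "claw": 1}
    - {"delta_rot": [0, 0, 0], "translation": [8, 0, 0], "claw": 1}
    - {"delta_rot": [0, 0, 0], "translation": [8, 0, 0], "claw": 1}
    - {"delta_rot": [0, 0, 0], "translation": [8, 0, 0], "claw": 1}
    - {"delta_rot": [0, 0, 0], "translation": [8, 0, 0], "claw": 1}
    - {"delta_rot": [0, 0, 0], "translation": [8, 0, 0], "claw": 1}
    - {"delta_rot": [0, 0, 0], "translation": [6, 0, 0], "claw": 1}

```text
time: 3.98
eef_pos: [0.5084, -0.0514, 0.0613]
orientation: [0.704, 0.068, -0.068, -0.704]
contact_force: [-2.2, -1.7, 1.0]
width: 0.0004
```

Call:
arm_command:
  rows:
    - {"delta_rot": [0, 0, 0], "translation": [4, 0, 0], "claw": 1}
    - {"delta_rot": [0, 0, 0], "translation": [4, 0, 0], "claw": 1}

```text
time: 4.15
eef_pos: [0.5155, -0.0499, 0.0612]
orientation: [-0.704, -0.068, 0.068, 0.704]
contact_force: [-3.3, -1.2, 1.4]
width: -0.0001
```

Call:
arm_command:
  rows:
    - {"delta_rot": [0, 0, 0], "translation": [3, 0, 0], "claw": 1}
    - {"delta_rot": [0, 0, 0], "translation": [2, 0, 0], "claw": 1}

```text
time: 4.32
eef_pos: [0.5203, -0.049, 0.0612]
orientation: [-0.704, -0.068, 0.068, 0.704]
contact_force: [-1.1, -0.2, 0.5]
width: -0.0002
```

Call:
arm_command:
  rows:
    - {"delta_rot": [0, 0, 0], "translation": [2, 0, 0], "claw": 1}
    - {"delta_rot": [0, 0, 0], "translation": [1, 0, 0], "claw": 1}

```text
time: 4.48
eef_pos: [0.523, -0.0485, 0.0612]
orientation: [-0.704, -0.068, 0.068, 0.704]
contact_force: [-1.2, -1.6, 1.7]
width: 0.0001
```

```bash
python3 - <<'E'
from h import *
from rig import eyes
plan([.5373-.0145*.983,-.0478-.0145*.186,.059],10.7)
c=eyes.read_camera("side");crop(c,200,120,400,310,4,"pics/s4.png")
E
```

```text
t 4.48 pos [ 0.523  -0.0485  0.0612] x [ 0.981  0.191 -0.   ] y [-0.  0. -1.] F [-1.2 -1.6  1.7] w 0.0001 j [-0.23  0.48 -0.42  0.67 -0.    1.15]
rotvec tool deg [-0.    0.34 -0.01]
shift in turned axes mm [-0.4  2.2 -1.9] in present axes [-0.4  2.2 -1.9]
```

View pics/s4.png

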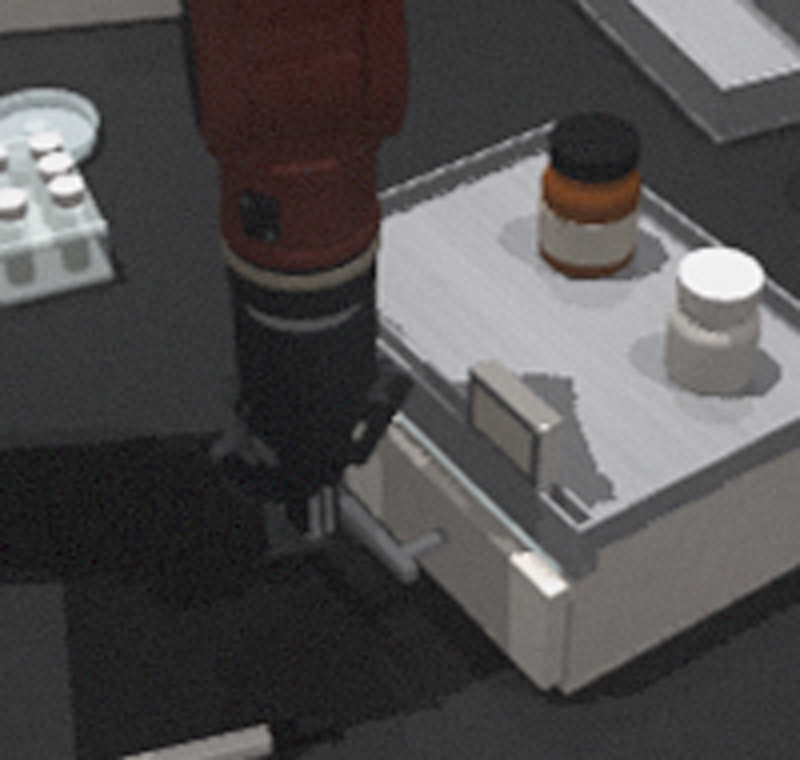

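Nearly shut: a thin gap remains at about (480,500) in the crop. I'll keep pushing until the force rises at the stop.

Call:
arm_command:
  rows:
    - {"delta_rot": [0, 0, 0], "translation": [2, 0, 0], "claw": 1}
    - {"delta_rot": [0, 0, 0], "translation": [1, 0, 0], "claw": 1}

```text
time: 4.7
eef_pos: [0.5244, -0.0482, 0.0611]
orientation: [0.704, 0.067, -0.069, -0.704]
contact_force: [-11.3, -3.7, 8.0]
width: 0.0001
```

Call:
arm_command:
  rows:
    - {"delta_rot": [0, 0, 0], "translation": [2, 0, 0], "claw": 1}
    - {"delta_rot": [0, 0, 0], "translation": [1, 0, 0], "claw": 1}

```text
time: 4.87
eef_pos: [0.5246, -0.0481, 0.061]
orientation: [0.704, 0.065, -0.071, -0.703]
contact_force: [-22.3, -8.2, 19.0]
width: 0.0002
```

Call:
arm_command:
  rows:
    - {"delta_rot": [0, 0, 0], "translation": [0, 0, 0], "claw": 1}
    - {"delta_rot": [0, 0, 0], "translation": [-5, 0, 0], "claw": 1}
    - {"delta_rot": [0, 0, 0], "translation": [-15, 0, 0], "claw": 1}
    - {"delta_rot": [0, 0, 0], "translation": [-20, 0, 0], "claw": 1}
    - {"delta_rot": [0, 0, 0], "translation": [-20, -15, 0], "claw": 1}
    - {"delta_rot": [0, 0, 0], "translation": [0, -35, 0], "claw": 1}
    - {"delta_rot": [0, 0, 0], "translation": [0, -35, 0], "claw": 1}
    - {"delta_rot": [0, 4.3, 0], "translation": [0, -35, 0], "claw": 1}
    - {"delta_rot": [0, 4.3, 0], "translation": [0, -20, 0], "claw": -1}
    - {"delta_rot": [0, 0, 0], "translation": [0, 0, 0], "claw": -1}

```text
time: 5.7
eef_pos: [0.473, -0.0595, 0.2059]
orientation: [0.708, 0.017, -0.011, -0.706]
contact_force: [0.8, -0.0, 0.3]
width: 0.023
```

```bash
python3 - <<'E'
from h import *
from rig import eyes
plan([.474,-.3013,.13],19.4)
c=eyes.read_camera("side");np.savez("side2.npz",**c);crop(c,200,120,400,310,4,"pics/s5.png")
E
```

```text
t 5.7 pos [ 0.473  -0.0595  0.2059] x [0.999 0.038 0.008] y [ 0.008 -0.002 -1.   ] F [ 0.8 -0.   0.3] w 0.023 j [-0.28  0.22 -0.36  0.97  0.    1.25]
rotvec tool deg [  0.19 -17.2    0.46]
shift in turned axes mm [ -79.4   75.9 -228.4] in present axes [  -8.9   76.4 -241.5]
```

View pics/s5.png

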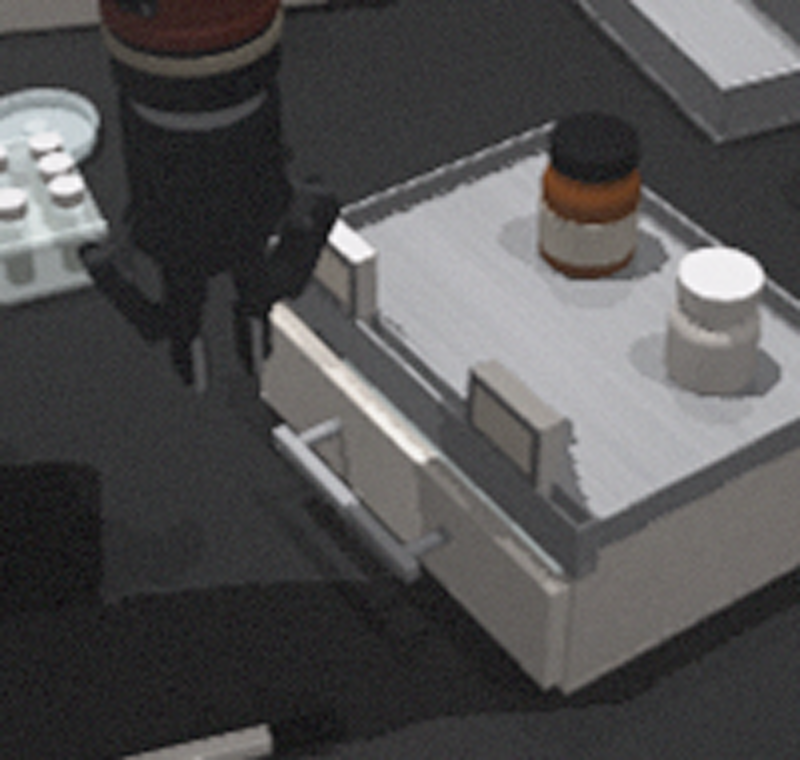

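The drawer front now looks flush with the unit. My turn was in the wrong direction, so I'm correcting it and moving over the holder.

Call:
arm_command:
  rows:
    - {"delta_rot": [0.1, -5.8, 0.2], "translation": [0, 0, 0], "claw": -1}
    - {"delta_rot": [0.1, -5.8, 0.2], "translation": [0, 0, 0], "claw": -1}
    - {"delta_rot": [0, -5.6, 0], "translation": [0, 0, 0], "claw": -1}
    - {"delta_rot": [0, 0, 0], "translation": [-8, 0, -23], "claw": -1}
    - {"delta_rot": [0, 0, 0], "translation": [-8, 0, -23], "claw": -1}
    - {"delta_rot": [0, 0, 0], "translation": [-8, 0, -23], "claw": -1}
    - {"delta_rot": [0, 0, 0], "translation": [-8, 0, -23], "claw": -1}
    - {"delta_rot": [0, 0, 0], "translation": [-8, 0, -23], "claw": -1}
    - {"delta_rot": [0, 0, 0], "translation": [-8, 0, -23], "claw": -1}
    - {"delta_rot": [0, 0, 0], "translation": [-8, 0, -23], "claw": -1}
    - {"delta_rot": [0, 0, 0], "translation": [-8, 0, -23], "claw": -1}
    - {"delta_rot": [0, 0, 0], "translation": [-8, 0, -23], "claw": -1}
    - {"delta_rot": [0, 0, 0], "translation": [-8, 0, -21], "claw": -1}
    - {"delta_rot": [0, 0, 0], "translation": [0, 0, 0], "claw": -1}
    - {"delta_rot": [0, 0, 0], "translation": [0, 0, 0], "claw": -1}

```text
time: 7.0
eef_pos: [0.4708, -0.3009, 0.1991]
orientation: [-0.695, -0.118, 0.123, 0.699]
contact_force: [0.1, 0.6, -1.1]
width: 0.0849
```

```bash
python3 - <<'E'
from h import *
from rig import eyes
plan([.474,-.3013,.055],19.4)
c=eyes.read_camera("top");np.savez("top3.npz",**c);crop(c,225,85,455,275,3.4,"pics/t3.png")
c=eyes.read_camera("side");np.savez("side3.npz",**c)
E
```

```text
t 7.0 pos [ 0.4708 -0.3009  0.1991] x [ 0.942  0.336 -0.007] y [-0.009  0.004 -1.   ] F [ 0.1  0.6 -1.1] w 0.0849 j [-0.7   0.39 -0.14  1.04 -0.    0.53]
rotvec tool deg [-0.38  0.21 -0.39]
shift in turned axes mm [  2.9 144.1  -1.5] in present axes [  3.9 144.1  -2.4]
```

View pics/t3.png

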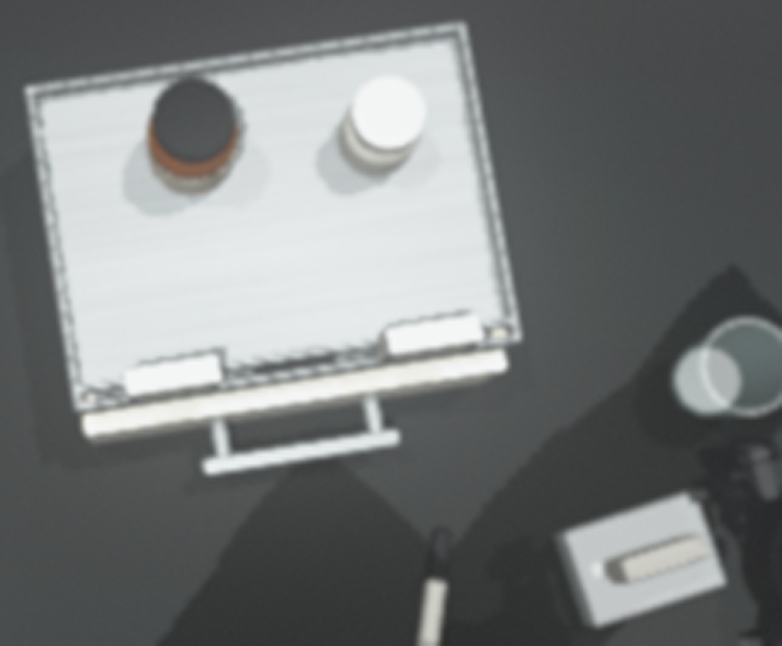

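```bash
python3 - <<'E'
from h import *
t=load("top3");s=load("side3")
for P in([.4708,-.3009,.1991],[.4708,-.3009,.185],[.4728,-.3012,.074]): print(proj(t,P),proj(s,P))
crop(s,200,220,400,400,4,"pics/s6.png");crop(t,380,160,560,300,4.4,"pics/t4.png")
E
```

```text
[[439.52733907 249.67776374]] [[301.87601446 292.85267393]]
[[437.0651917  249.68319847]] [[301.86798525 298.12319657]]
[[420.07983205 248.8796813 ]] [[302.84559581 335.82710343]]
```

View pics/s6.png

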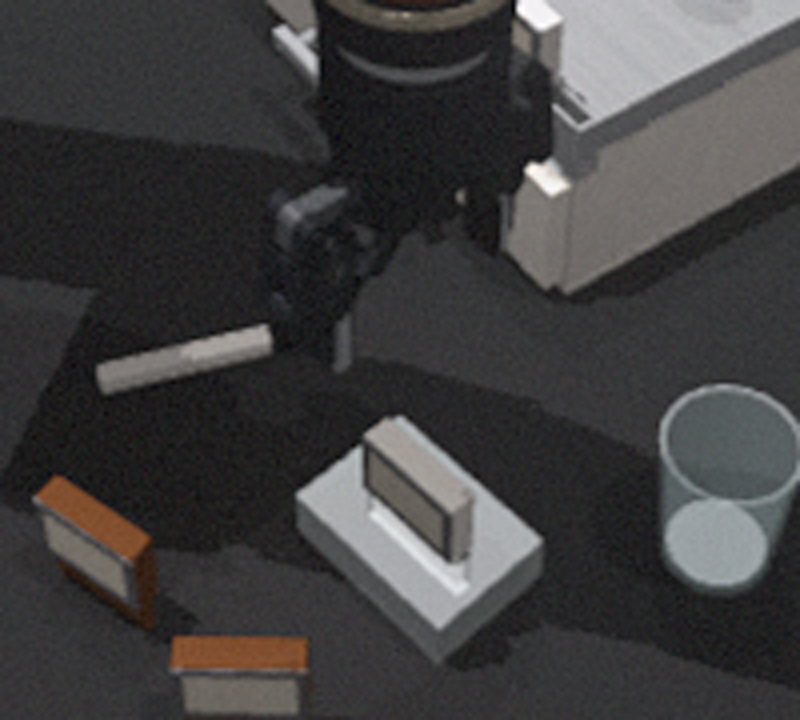

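View pics/t4.png

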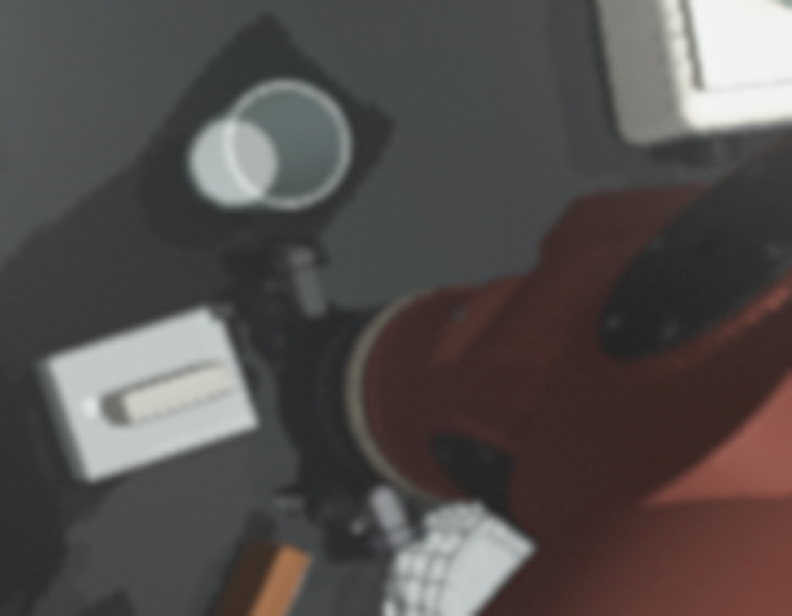

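```bash
python3 - <<'E'
from h import *
t=load("top0");C=cloud(t)
m=(C[...,2]>.008)&(C[...,2]<.11)
m[:,:380]=0;m[:170]=0;m[320:]=0;m[:,470:]=0
n,l,st,ce=cv2.connectedComponentsWithStats(m.astype(np.uint8))
a=np.radians(19.4);ux=np.array([np.cos(a),np.sin(a)]);uy=np.array([-ux[1],ux[0]])
for i in range(1,n):
    if st[i,4]<20: continue
    P=C[l==i]; d=P[:,:2]-[.474,-.3013]
    print(ce[i].round(0),P.mean(0).round(3),"zmax",P[:,2].max().round(3),"tool x",(d@ux).min().round(3),(d@ux).max().round(3),"tool z",(d@uy).min().round(3),(d@uy).max().round(3))
plan([.474,-.3013,.055],19.4)
E
```

```text
[442. 193.] [ 0.61  -0.362  0.054] zmax 0.09 tool x 0.075 0.141 tool z -0.131 -0.062
[413. 249.] [ 0.472 -0.297  0.037] zmax 0.079 tool x -0.036 0.034 tool z -0.051 0.051
[439. 296.] [ 0.363 -0.352  0.057] zmax 0.075 tool x -0.151 -0.097 tool z -0.041 0.012
[401. 311.] [ 0.325 -0.261  0.059] zmax 0.075 tool x -0.142 -0.116 tool z 0.055 0.116
t 7.1 pos [ 0.4709 -0.2996  0.1997] x [ 0.942  0.337 -0.007] y [-0.009  0.004 -1.   ] F [-0.5 -0.8  0.5] w 0.0856 j [-0.7   0.39 -0.14  1.05 -0.    0.53]
rotvec tool deg [-0.38  0.29 -0.38]
shift in turned axes mm [  2.3 144.7  -2.7] in present axes [  3.3 144.7  -3.6]
```

Call:
arm_command:
  rows:
    - {"delta_rot": [-0.4, 0.3, -0.4], "translation": [2.5, 0, -2.5], "claw": -1}
    - {"delta_rot": [0, 0, 0], "translation": [0, 25, 0], "claw": -1}
    - {"delta_rot": [0, 0, 0], "translation": [0, 25, 0], "claw": -1}
    - {"delta_rot": [0, 0, 0], "translation": [0, 25, 0], "claw": -1}
    - {"delta_rot": [0, 0, 0], "translation": [0, 15, 0], "claw": -1}
    - {"delta_rot": [0, 0, 0], "translation": [0, 0, 0], "claw": -1}
    - {"delta_rot": [0, 0, 0], "translation": [0, 0, 0], "claw": -1}

```text
time: 7.68
eef_pos: [0.4746, -0.3012, 0.1105]
orientation: [0.697, 0.119, -0.119, -0.697]
contact_force: [-0.3, -0.1, 0.5]
width: 0.0854
```

```bash
python3 - <<'E'
from h import *
plan([.474,-.3013,.055],19.4)
E
```

```text
t 7.68 pos [ 0.4746 -0.3012  0.1105] x [0.943 0.332 0.   ] y [ 0.001 -0.001 -1.   ] F [-0.3 -0.1  0.5] w 0.0854 j [-0.7   0.47 -0.27  0.83 -0.    0.54]
rotvec tool deg [ 0.07 -0.    0.03]
shift in turned axes mm [-0.6 55.5  0.1] in present axes [-0.6 55.5  0.1]
```

Call:
arm_command:
  rows:
    - {"delta_rot": [0, 0, 0], "translation": [-0.5, 20, 0], "claw": -1}
    - {"delta_rot": [0, 0, 0], "translation": [0, 20, 0], "claw": -1}
    - {"delta_rot": [0, 0, 0], "translation": [0, 12.5, 0], "claw": -1}
    - {"delta_rot": [0, 0, 0], "translation": [0, 0, 0], "claw": -1}
    - {"delta_rot": [0, 0, 0], "translation": [0, 0, 0], "claw": 0.3}
    - {"delta_rot": [0, 0, 0], "translation": [0, 0, 0], "claw": 0.3}
    - {"delta_rot": [0, 0, 0], "translation": [0, 0, 0], "claw": 0.3}
  force: 30

```text
time: 8.27
eef_pos: [0.4752, -0.303, 0.0598]
orientation: [0.698, 0.12, -0.118, -0.696]
contact_force: [-0.7, -0.6, -0.7]
width: 0.0519
```

```bash
python3 - <<'E'
from h import *
from rig import eyes
plan([.474,-.3013,.055],19.4)
c=eyes.read_camera("side");np.savez("side4.npz",**c);crop(c,220,270,380,390,5,"pics/s7.png")
E
```

```text
t 8.27 pos [ 0.4752 -0.303   0.0598] x [0.943 0.331 0.002] y [ 0.004 -0.003 -1.   ] F [-0.7 -0.6 -0.7] w 0.0519 j [-0.7   0.53 -0.32  0.71 -0.    0.54]
rotvec tool deg [ 0.25 -0.05  0.13]
shift in turned axes mm [-0.6  4.8  2. ] in present axes [-0.6  4.8  2.1]
```

View pics/s7.png

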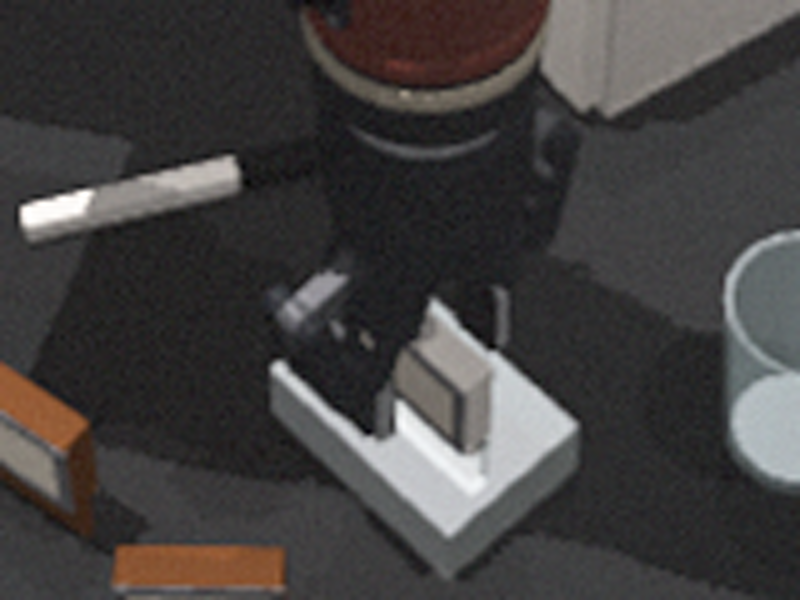

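The fingers straddle the head, with the front finger at (380,420) and the rear one at (500,320) in the crop. Closing.

Call:
arm_command:
  rows:
    - {"delta_rot": [0, 0, 0], "translation": [0, 0, 1], "claw": 0.6}
    - {"delta_rot": [0, 0, 0], "translation": [0, 0, 0], "claw": 0.7}
    - {"delta_rot": [0, 0, 0], "translation": [0, 0, 0], "claw": 0.8}
    - {"delta_rot": [0, 0, 0], "translation": [0, 0, 0], "claw": 1}
    - {"delta_rot": [0, 0, 0], "translation": [0, 0, 0], "claw": 1}
    - {"delta_rot": [0, 0, 0], "translation": [0, 0, 0], "claw": 1}
    - {"delta_rot": [0, 0, 0], "translation": [0, 0, 0], "claw": 1}
    - {"delta_rot": [0, 0, 0], "translation": [0, 0, 0], "claw": 1}
  force: 50

```text
time: 8.98
eef_pos: [0.4741, -0.3016, 0.0588]
orientation: [0.698, 0.119, -0.118, -0.696]
contact_force: [-1.6, 1.5, 5.9]
width: 0.0154
```

```bash
python3 - <<'E'
from h import *
from rig import eyes
plan([.474,-.3013,.055],19.4)
c=eyes.read_camera("side");np.savez("side5.npz",**c);crop(c,220,270,380,390,5,"pics/s8.png")
E
```

```text
t 8.98 pos [ 0.4741 -0.3016  0.0588] x [0.944 0.331 0.001] y [ 0.002 -0.002 -1.   ] F [-1.6  1.5  5.9] w 0.0154 j [-0.7   0.53 -0.33  0.71 -0.    0.54]
rotvec tool deg [ 0.15 -0.05  0.07]
shift in turned axes mm [-0.   3.8  0.3] in present axes [-0.   3.8  0.3]
```

View pics/s8.png

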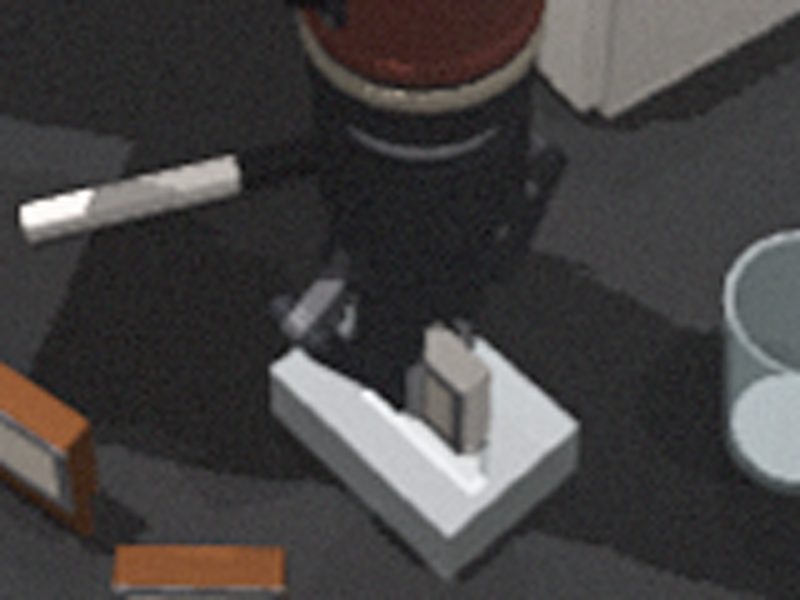

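Call:
arm_command:
  rows:
    - {"delta_rot": [0, 0, 0], "translation": [0, -8, 0], "claw": 1}
    - {"delta_rot": [0, 0, 0], "translation": [0, -15, 0], "claw": 1}
    - {"delta_rot": [0, 0, 0], "translation": [0, -22, 0], "claw": 1}
    - {"delta_rot": [0, 0, 0], "translation": [0, -25, 0], "claw": 1}
    - {"delta_rot": [0, 0, 0], "translation": [0, -25, 0], "claw": 1}
    - {"delta_rot": [0, 0, 0], "translation": [0, -25, 0], "claw": 1}
    - {"delta_rot": [0, 0, 0], "translation": [0, -25, 0], "claw": 1}
    - {"delta_rot": [0, 0, 0], "translation": [0, -25, 0], "claw": 1}
    - {"delta_rot": [0, 0, 0], "translation": [0, -25, 0], "claw": 1}
    - {"delta_rot": [0, 0, 0], "translation": [0, -5, 0], "claw": 1}
    - {"delta_rot": [0, 0, 0], "translation": [0, 0, 0], "claw": 1}
    - {"delta_rot": [0, 0, 0], "translation": [0, 0, 0], "claw": 1}

```text
time: 10.03
eef_pos: [0.4735, -0.301, 0.2579]
orientation: [0.698, 0.119, -0.118, -0.696]
contact_force: [-0.3, 0.3, -0.5]
width: 0.0155
```

```bash
python3 - <<'E'
from h import *
from rig import eyes
plan([.5958-.06,-.0367-.011,.26],10.75)
c=eyes.read_camera("side");np.savez("side6.npz",**c);crop(c,200,150,400,300,4,"pics/s9.png")
E
```

```text
t 10.03 pos [ 0.4735 -0.301   0.2579] x [0.944 0.331 0.001] y [ 0.001 -0.002 -1.   ] F [-0.3  0.3 -0.5] w 0.0155 j [-0.7   0.35 -0.04  1.17 -0.    0.54]
rotvec tool deg [0.12 8.59 0.05]
shift in turned axes mm [108.5  -2.1 237.2] in present axes [142.7  -2.4 218.4]
```

View pics/s9.png

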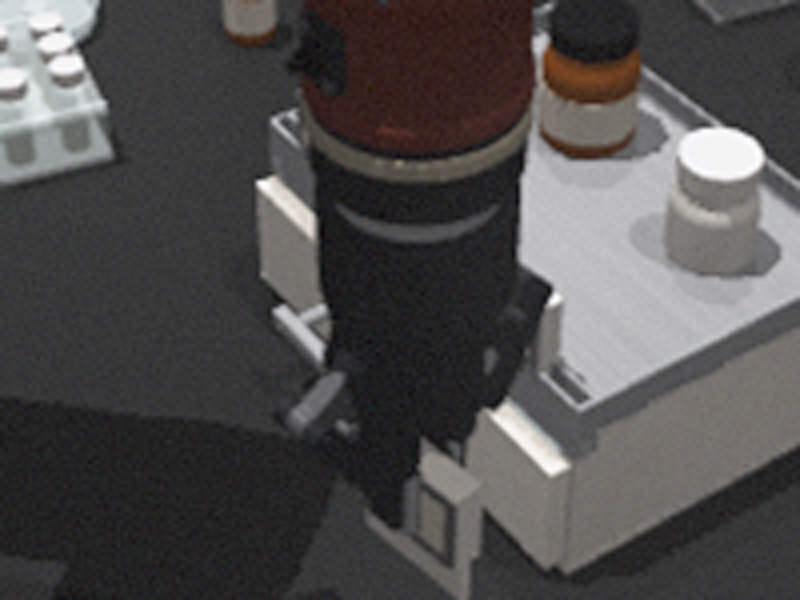

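Holder lifted, at about (440,520) in the crop. Moving to just in front of the place.

Call:
arm_command:
  rows:
    - {"delta_rot": [0.1, 4.3, 0], "translation": [0, 0, 0], "claw": 1}
    - {"delta_rot": [0, 4.3, 0], "translation": [0, 0, 0], "claw": 1}
    - {"delta_rot": [0, 0, 0], "translation": [7, 0, 16], "claw": 1}
    - {"delta_rot": [0, 0, 0], "translation": [11, 0, 24], "claw": 1}
    - {"delta_rot": [0, 0, 0], "translation": [11, 0, 24], "claw": 1}
    - {"delta_rot": [0, 0, 0], "translation": [11, 0, 24], "claw": 1}
    - {"delta_rot": [0, 0, 0], "translation": [11, 0, 24], "claw": 1}
    - {"delta_rot": [0, 0, 0], "translation": [11, 0, 24], "claw": 1}
    - {"delta_rot": [0, 0, 0], "translation": [11, 0, 24], "claw": 1}
    - {"delta_rot": [0, 0, 0], "translation": [11, 0, 24], "claw": 1}
    - {"delta_rot": [0, 0, 0], "translation": [11, 0, 24], "claw": 1}
    - {"delta_rot": [0, 0, 0], "translation": [8, 0, 18], "claw": 1}
    - {"delta_rot": [0, 0, 0], "translation": [5, 0, 11], "claw": 1}
    - {"delta_rot": [0, 0, 0], "translation": [0, 0, 0], "claw": 1}
    - {"delta_rot": [0, 0, 0], "translation": [0, 0, 0], "claw": 1}
    - {"delta_rot": [0, 0, 0], "translation": [0, 0, 0], "claw": 1}

```text
time: 11.42
eef_pos: [0.5352, -0.0489, 0.2577]
orientation: [0.704, 0.066, -0.066, -0.704]
contact_force: [0.0, 0.2, -0.6]
width: 0.0149
```

```bash
python3 - <<'E'
from h import *
from rig import eyes
plan([.5958,-.0367,.216],10.75)
for n in("side","top"):
    c=eyes.read_camera(n);np.savez(n+"7.npz",**c)
    P=np.array([.5358,-.0477,.25]);u,v=proj(c,P)[0].astype(int);print(n,u,v)
    crop(c,max(u-80,0),max(v-60,0),u+80,v+60,5,f"pics/{n}7.png")
E
```

```text
t 11.42 pos [ 0.5352 -0.0489  0.2577] x [ 0.983  0.186 -0.   ] y [ 0. -0. -1.] F [ 0.   0.2 -0.6] w 0.0149 j [-0.23  0.31 -0.11  1.15 -0.    1.16]
rotvec tool deg [ 0.02 -0.04 -0.  ]
shift in turned axes mm [61.8 41.7  0.7] in present axes [61.8 41.7  0.7]
side 280 178
top 322 213
```

View pics/side7.png

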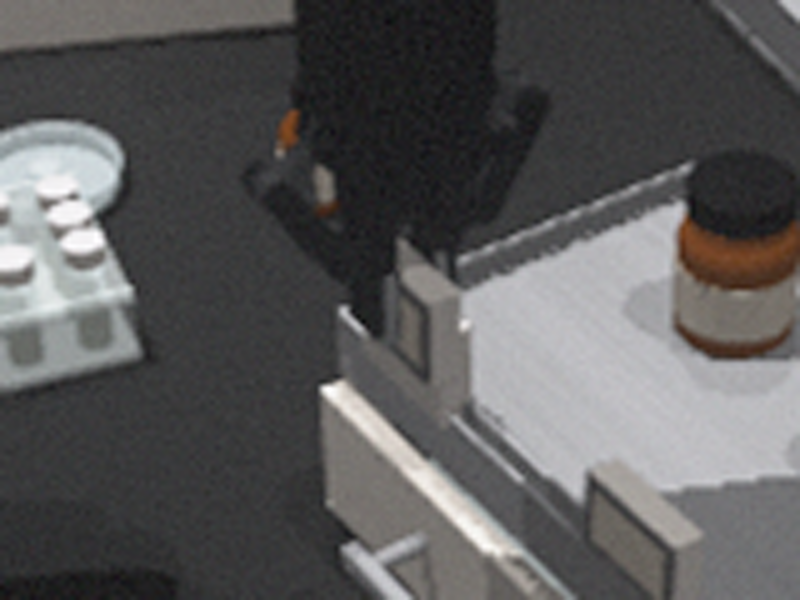

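View pics/top7.png

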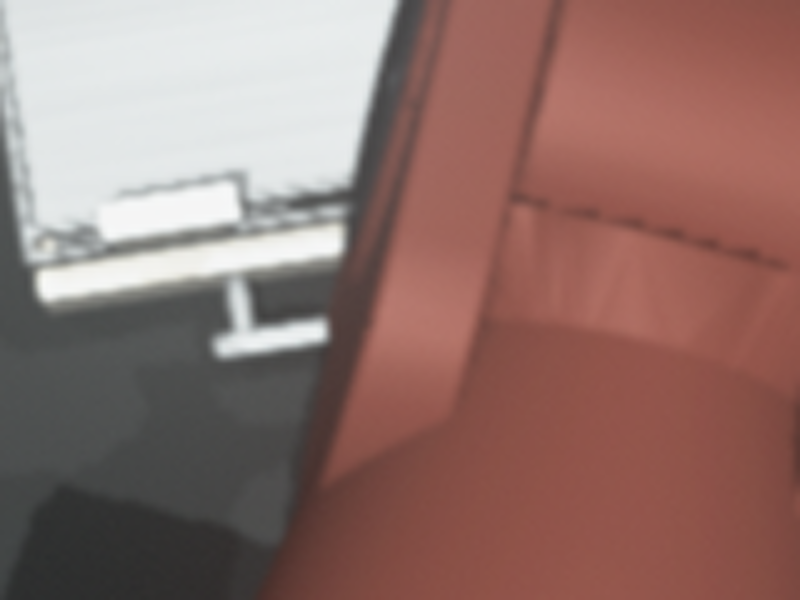

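Call:
arm_command:
  rows:
    - {"delta_rot": [0, 0, 0], "translation": [10, 0, 0], "claw": 1}
    - {"delta_rot": [0, 0, 0], "translation": [15, 0, 0], "claw": 1}
    - {"delta_rot": [0, 0, 0], "translation": [15, 0, 0], "claw": 1}
    - {"delta_rot": [0, 0, 0], "translation": [15, 0, 0], "claw": 1}
    - {"delta_rot": [0, 0, 0], "translation": [7, 10, 0.5], "claw": 1}
    - {"delta_rot": [0, 0, 0], "translation": [0, 20, 0], "claw": 1}
    - {"delta_rot": [0, 0, 0], "translation": [0, 20, 0], "claw": 1}
    - {"delta_rot": [0, 0, 0], "translation": [0, 10, 0], "claw": 1}
    - {"delta_rot": [0, 0, 0], "translation": [0, 0, 0], "claw": 1}
    - {"delta_rot": [0, 0, 0], "translation": [0, 0, 0], "claw": 1}
    - {"delta_rot": [0, 0, 0], "translation": [0, 0, 0], "claw": 1}

```text
time: 12.43
eef_pos: [0.5968, -0.0365, 0.1992]
orientation: [0.704, 0.067, -0.065, -0.704]
contact_force: [-0.4, -0.8, -0.4]
width: 0.0154
```

```bash
python3 - <<'E'
from h import *
from rig import eyes
plan([.5958,-.0367,.195],10.75)
for n in("side",):
    c=eyes.read_camera(n);np.savez(n+"8.npz",**c)
    u,v=proj(c,[.5958,-.0367,.17])[0].astype(int);print(n,u,v)
    crop(c,u-60,v-45,u+60,v+45,6.6,f"pics/{n}8.png")
E
```

```text
t 12.43 pos [ 0.5968 -0.0365  0.1992] x [0.983 0.186 0.002] y [ 0.002 -0.    -1.   ] F [-0.4 -0.8 -0.4] w 0.0154 j [-0.18  0.46 -0.04  1.07  0.    1.2 ]
rotvec tool deg [ 0.05 -0.03  0.12]
shift in turned axes mm [-1.   4.2 -0. ] in present axes [-1.   4.2 -0. ]
side 304 197
```

View pics/side8.png

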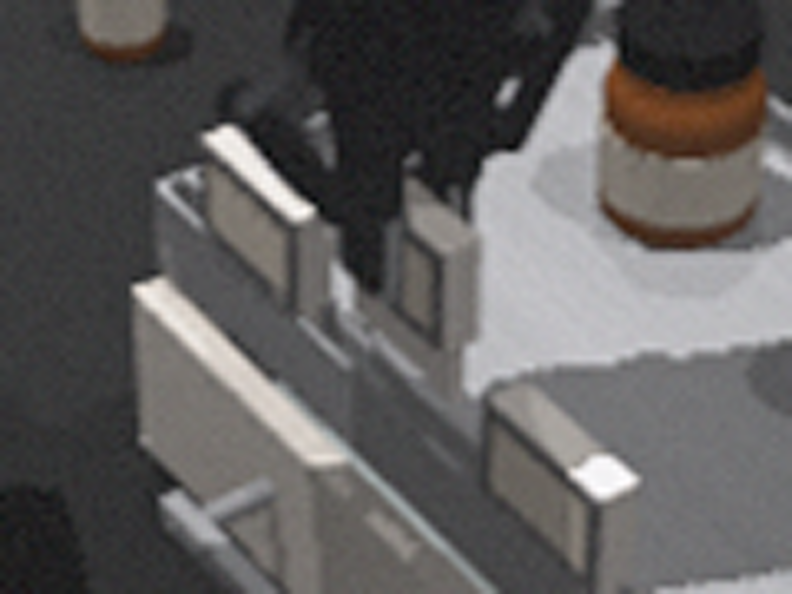

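```bash
python3 - <<'E'
from h import *
c=load("side8"); a=np.radians(10.75);X=np.array([np.cos(a),np.sin(a),0]);Y=np.array([-np.sin(a),np.cos(a),0]);Z=np.array([0,0,1])
T=np.array([.5968,-.0365,.1992])+[.0012,0,.0012]  # side camera bias
im=cv2.resize(c["img"][152:242,244:364,::-1],None,fx=6.6,fy=6.6,interpolation=cv2.INTER_CUBIC)
def dr(P,col):
    q=(proj(c,P)-[244,152])*6.6
    for p in q: cv2.circle(im,tuple(int(k) for k in p),3,col,-1)
    print(q.round(0).tolist())
dr([T+sx*X*.008-Y*.03+Z*z for sx in(-1,1) for z in(-.0288,.0152)],(0,0,255))
dr([T+sx*X*.0025-Y*.029+Z*-.0528 for sx in(-1,1)],(0,255,0))
for L in([.5788,.0463],[.6103,-.1199]):
    P=np.array([*L,.129])+[.0012,0,.0012]+X*.0012
    dr([P-X*.008-Y*.03+Z*z for z in(0,.044)]+[P-X*.008+Y*.03+Z*.044],(255,0,0))
cv2.imwrite("pics/s8b.png",im)
E
```

```text
[[438.0, 354.0], [440.0, 248.0], [478.0, 336.0], [481.0, 230.0]]
[[449.0, 402.0], [462.0, 396.0]]
[[293.0, 317.0], [291.0, 218.0], [197.0, 132.0]]
[[589.0, 596.0], [595.0, 494.0], [480.0, 390.0]]
```

View pics/s8b.png

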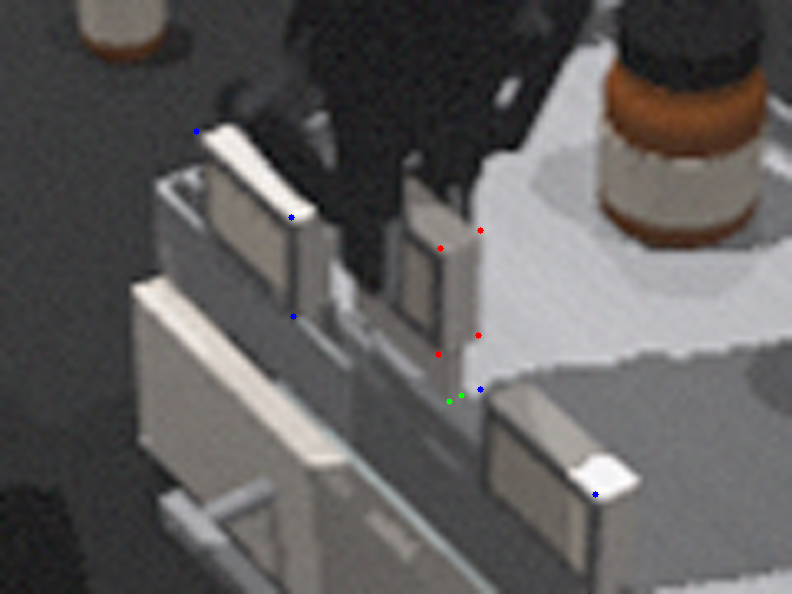

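The overlay puts the held holder (red) within about 0.5–1 mm of where I expect it, in line with the neighbours. Lowering into the slot.

Call:
arm_command:
  rows:
    - {"delta_rot": [0, 0, 0.1], "translation": [-0.5, 4, 0], "claw": 1}
    - {"delta_rot": [0, 0, 0], "translation": [0, 5, 0], "claw": 1}
    - {"delta_rot": [0, 0, 0], "translation": [0, 4, 0], "claw": 1}
    - {"delta_rot": [0, 0, 0], "translation": [0, 3, 0], "claw": 1}
    - {"delta_rot": [0, 0, 0], "translation": [0, 3, 0], "claw": 1}
    - {"delta_rot": [0, 0, 0], "translation": [0, 0, 0], "claw": 1}
  force: 70

```text
time: 12.98
eef_pos: [0.5955, -0.0361, 0.1785]
orientation: [0.704, 0.066, -0.067, -0.704]
contact_force: [1.0, -1.2, -1.1]
width: 0.0153
```

```bash
python3 - <<'E'
from h import *
plan([.5963,-.0367,.1575],10.75)
E
```

```text
t 12.98 pos [ 0.5955 -0.0361  0.1785] x [ 0.982  0.186 -0.002] y [-0.002 -0.    -1.   ] F [ 1.  -1.2 -1.1] w 0.0153 j [-0.18  0.47 -0.07  1.03 -0.    1.2 ]
rotvec tool deg [-0.01 -0.01 -0.11]
shift in turned axes mm [ 0.6 21.  -0.7] in present axes [ 0.7 20.9 -0.7]
```

Call:
arm_command:
  rows:
    - {"delta_rot": [0, 0, 0], "translation": [0.4, 2, 0], "claw": 1}
    - {"delta_rot": [0, 0, 0], "translation": [0, 3, 0], "claw": 1}
    - {"delta_rot": [0, 0, 0], "translation": [0, 3, 0], "claw": 1}
    - {"delta_rot": [0, 0, 0], "translation": [0, 2, 0], "claw": 1}
    - {"delta_rot": [0, 0, 0], "translation": [0, 0, 0], "claw": 1}

```text
time: 13.4
eef_pos: [0.596, -0.0361, 0.1687]
orientation: [0.704, 0.066, -0.067, -0.704]
contact_force: [0.5, 0.0, -0.0]
width: 0.0153
```

Call:
arm_command:
  rows:
    - {"delta_rot": [0, 0, 0], "translation": [0, 2, 0], "claw": 1}
    - {"delta_rot": [0, 0, 0], "translation": [0, 2, 0], "claw": 1}
    - {"delta_rot": [0, 0, 0], "translation": [0, 0, 0], "claw": 1}

```text
time: 13.65
eef_pos: [0.5961, -0.0361, 0.1649]
orientation: [0.704, 0.066, -0.067, -0.704]
contact_force: [0.0, -0.5, -1.0]
width: 0.0152
```

Call:
arm_command:
  rows:
    - {"delta_rot": [0, 0, 0], "translation": [0, 2, 0], "claw": 1}
    - {"delta_rot": [0, 0, 0], "translation": [0, 1, 0], "claw": 1}
    - {"delta_rot": [0, 0, 0], "translation": [0, 0, 0], "claw": 1}

```text
time: 13.9
eef_pos: [0.5964, -0.0362, 0.1624]
orientation: [0.704, 0.066, -0.066, -0.704]
contact_force: [-0.4, 0.2, 2.7]
width: 0.015
```

Call:
arm_command:
  rows:
    - {"delta_rot": [0, 0, 0], "translation": [0, 2, 0], "claw": 1}
    - {"delta_rot": [0, 0, 0], "translation": [0, 1, 0], "claw": 1}
    - {"delta_rot": [0, 0, 0], "translation": [0, 0, 0], "claw": 1}

```text
time: 14.15
eef_pos: [0.5966, -0.0362, 0.1596]
orientation: [0.704, 0.066, -0.066, -0.704]
contact_force: [-1.9, 0.9, 7.2]
width: 0.0149
```

Call:
arm_command:
  rows:
    - {"delta_rot": [0, 0, 0], "translation": [0, 1, 0], "claw": 1}
    - {"delta_rot": [0, 0, 0], "translation": [0, 1, 0], "claw": 1}
    - {"delta_rot": [0, 0, 0], "translation": [0, 0, 0], "claw": 1}

```text
time: 14.4
eef_pos: [0.5965, -0.0362, 0.158]
orientation: [0.704, 0.066, -0.066, -0.704]
contact_force: [-2.4, 0.8, 9.8]
width: 0.0153
```

Call:
arm_command:
  rows:
    - {"delta_rot": [0, 0, 0], "translation": [0, 1, 0], "claw": 1}
    - {"delta_rot": [0, 0, 0], "translation": [0, 0, 0], "claw": 1}
    - {"delta_rot": [0, 0, 0], "translation": [0, 0, 0], "claw": 1}

```text
time: 14.65
eef_pos: [0.5966, -0.0362, 0.1578]
orientation: [0.704, 0.066, -0.066, -0.704]
contact_force: [-5.8, 1.7, 16.8]
width: 0.0154
```

The force jumped to 16.8 N while z moved only 0.2 mm, so the head is on the lip. Checking by camera.

```bash
python3 - <<'E'
from h import *
from rig import eyes
plan([.5963,-.0367,.1575],10.75)
c=eyes.read_camera("side");np.savez("side9.npz",**c)
crop(c,244,152,364,242,6.6,"pics/side9.png")
cv2.imwrite("pics/side9f.png",c["img"][:,:,::-1])
E
```

```text
t 14.65 pos [ 0.5966 -0.0362  0.1578] x [0.982 0.187 0.001] y [ 0.001 -0.001 -1.   ] F [-5.8  1.7 16.8] w 0.0154 j [-0.18  0.49 -0.1   0.98 -0.    1.2 ]
rotvec tool deg [ 0.06 -0.    0.04]
shift in turned axes mm [-0.4  0.3 -0.5] in present axes [-0.4  0.3 -0.5]
```

View pics/side9.png

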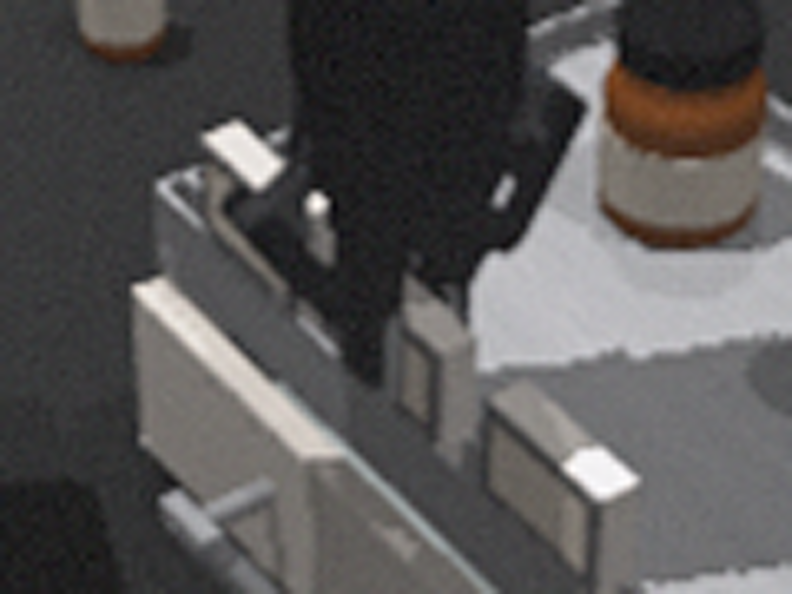

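View pics/side9f.png

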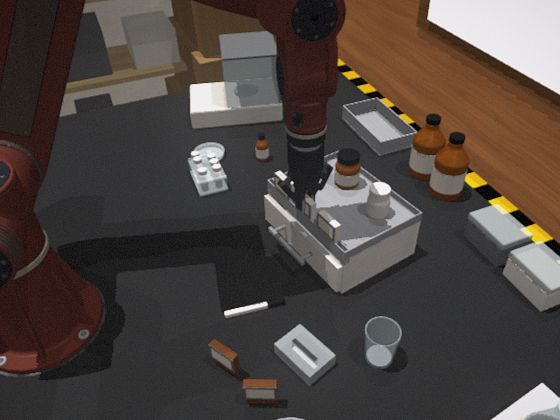

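Call:
arm_command:
  rows:
    - {"delta_rot": [0, 0, 0], "translation": [0, 0.5, 0], "claw": 1}
    - {"delta_rot": [0, 0, 0], "translation": [0, 0, 0], "claw": 1}
    - {"delta_rot": [0, 0, 0], "translation": [0, 0, 0], "claw": 1}
    - {"delta_rot": [0, 0, 0], "translation": [0, 0, 0], "claw": 1}
    - {"delta_rot": [0, 0, 0], "translation": [0, 0, 0], "claw": 1}
    - {"delta_rot": [0, 0, 0], "translation": [0, 0, 0], "claw": 1}

```text
time: 15.2
eef_pos: [0.5966, -0.0362, 0.1578]
orientation: [0.704, 0.067, -0.066, -0.704]
contact_force: [-6.9, 1.6, 21.2]
width: 0.0153
```

```bash
python3 - <<'E'
from h import *
from rig import eyes
plan([.5963,-.0367,.1575],10.75)
c=eyes.read_camera("side");C=cloud(c);C0=cloud(load("side0"))
# head-top heights: held holder's free corner, neighbour B
def px(x,y): return int(244+x/6.6),int(152+y/6.6)
for n,p in(("held top",(440,315)),("B top",(530,410)),("B top right",(600,470))):
    u,v=px(*p); print(n,u,v,np.median(C[v-1:v+2,u-1:u+2].reshape(-1,3),0).round(4))
E
```

```text
t 15.2 pos [ 0.5966 -0.0362  0.1578] x [0.982 0.187 0.001] y [ 0.001 -0.001 -1.   ] F [-6.9  1.6 21.2] w 0.0153 j [-0.18  0.49 -0.1   0.98 -0.    1.2 ]
rotvec tool deg [ 0.06 -0.    0.06]
shift in turned axes mm [-0.4  0.3 -0.5] in present axes [-0.4  0.3 -0.5]
held top 310 199 [ 0.6025 -0.0507  0.1756]
B top 324 214 [ 0.6084 -0.1074  0.1744]
B top right 334 223 [ 0.6146 -0.1393  0.175 ]
```

The held head's top reads 0.1756 m, against 0.1744–0.175 m for its seated neighbour. z stays at 0.1578 m under 21 N, so the holder is home.

```bash
python3 - <<'E'
from rig import ticket, sensors
print(ticket.hand_in()); s=sensors.read_state(); print(s["time"],s["eef_pos"],s["contact_force"],s["width"])
E
```

```text
the job is handed in; nothing more can be done
None
the job is handed in; nothing more can be done
```

The job is handed in, with the drawer shut and the label holder still gripped and pressed fully home. The hand-in gave no verdict.

- **Drawer:** I pushed it by its bar until it hit the stop at about 22 N. The top view then showed the front flush with the unit.
- **Holder:** I took the white holder from its stand, gripping it front to back, and turned it to match the row with its window towards the robot. I then lowered it into the middle of the empty place. The foam pushed back as described. At home the force climbed from 10 to 21 N while the height changed only 0.2 mm.
- **Last checks:** The camera read the holder's top at 175.6 mm, against 174.4–175 mm for its neighbour, and it looked upright and in line. The gripper was closed on it at 15.3 mm with 70 N commanded, and the clock read about 15 s at the end.
- **Everything else:** The last full side view showed nothing else out of place.
- **What disagreed:** The two cameras differed by about 2 mm, so I used their average, and the tongue went in without jamming. The arm hid the place from the top camera, so only the side camera confirmed the final fit. I also made one turn the wrong way in free air and corrected it.

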